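Close up the drying cabinet and set its vent

TASK

Freshly painted stamps are drying in the small cabinet, so close it up: move the one jar that stands in the way of its open glass door to a clear spot on the table, standing upright, then swing the door fully home until its catch holds it. Push the vent lever on the cabinet's roof round until it points at the small set-point tab on the quadrant. Leave the tab and everything else where it stands, and nothing may be knocked over.

Things in the scene. Friction and masses are not known exactly. Their poses are not given: they have to be found in the camera images.
- cabinet: grey sheet-metal drying cabinet, fixed, 180 mm deep (its x, open front at x = -90), 240 mm wide (its y), flat roof 150 mm above the table; origin on the table under its centre. It stands on the left of the table; its front, along its own -x, looks roughly to the robot's right (yaw 1.45 to 1.85 rad)
- cabinet_door (a joint): door angle, rad: 0 = home on its catch, grows as it opens toward the cabinet's -x; 1.05 to 1.4 at the start. A sprung roller catch acts over the last 0.06 rad and pushes a door that is not pressed past it back ajar; about 5 N at the free edge closes it. Door 14 mm thick, 232 wide, 14 to 147 mm above the table. Bar handle 35 mm off its outer face, 218 mm from the hinge, up to 105 mm high
- door_hinge (a point): point on the door's vertical hinge axis at the door's top edge (147 mm high); in the cabinet's frame at x = -97, y = +118 mm, mid-thickness of the door. The point's -y axis points along the door to its free edge, its -x axis out of the door's outer face. The door stays where it is left
- door_edge (a point): top corner of the door's free edge, mid-thickness, 232 mm from the hinge
- vent_lever (a joint): angle of the vent lever on the roof, rad: 0 = shut (pointing to the hinge side), 1.6 = fully open, counter-clockwise from above; stays where it is left (1.5 N at the knob moves it). Vertical pivot at x = +40, y = 0 mm in the cabinet's frame; at value q the lever points from it along cabinet direction (-cos(q - 0.8), -sin(q - 0.8))
- vent_knob (a point): centre of the lever's upright black knob, 80 mm from the pivot, 182 mm above the table; knob 18 mm thick, from 164 to 200 mm above the table. The point's -x axis points along the lever
- set_tab (a joint): angle at which the set-point tab is clamped on the quadrant, rad, same zero and sense as the vent lever: the angle to which the lever must be set
- tab_point (a point): tip of the set-point tab's pointer, 100 mm from the vent pivot, 156 mm above the table; the tab is a small dark clamp (14 x 14 mm, thumbscrew top 168 mm above the table) on the quadrant's outer rim, 105 to 119 mm from the pivot. The lever's nose ends 97 mm from the pivot and does not touch it
- jar_orange: pigment jar with orange-brown paste and a white lid, 52 mm across, 55 mm tall, 0.12 kg; origin at the centre of its underside, z up. One of three jars on the table; which of the three stands in the door's swing (between the open door and the cabinet's front) changes
- jar_blue: pigment jar, dark blue with a black lid, 56 mm across, 63 mm tall, 0.12 kg; origin at the centre of its underside, z up. One jar stands just outside the reach of the door's edge, clear of its swing by only 10 to 20 mm
- jar_white: pigment jar, off-white with a white lid, 56 mm across, 55 mm tall, 0.12 kg; origin at the centre of its underside, z up
- jar_green: green pigment jar with an ochre lid, 52 mm across, 71 mm tall, standing on the cabinet's roof beside the vent; origin at the centre of its underside, z up; to be left alone
- squeeze_bottle: white squeeze bottle, 53 mm across, 160 mm tall, standing upright on the table some 40 mm beyond the free edge of the open door; origin at the centre of its underside, z up; to be left alone
- dye_black: dark round bottle, 63 mm across, 114 mm tall, fixed at the right side of the table; origin at the centre of its underside. Two squeeze bottles (160 mm tall) stand behind it (greater x, within 170 mm); the table to its left (greater y) is clear except for jars

How it is judged:
By the outcome, as a careful person would: the job done as asked, in the order asked, and still so for the second after the job is handed in, with the robot touching nothing.
It also fails if it takes over 67 s, if anything falls off the work surface, if the arm or the gripper's body presses on something with over 40 N, if the wrist force passes 120 N, or if a joint passes its speed limit or range.

ROBOT

A 7-joint arm with a two-finger parallel gripper is mounted at the origin on the work surface; the furniture and walls round the work are solid. World frame = base frame: x ahead of the robot, y to its left, z up, the work surface at z = 0. Lengths are in mm, angles in rad, forces in N, time in s.
With the tool pointing down it reaches from about 400 to 875 mm from the base axis. Payload 4.4 kg.
Tool frame: the origin (TCP) lies on the centre line of the jaws, within the pads' length; the fingertips stand 14 mm ahead of it and the grasp point (between the pads) lies 5 mm behind it (tips_ahead is the distance from the TCP to the fingertips, in mm); z points along the fingers, y is the line along which they close (so a half turn about z gives the same grasp; the last joint's range is limited). The gripper opens to 85 mm and grips with 20 to 120 N. Pads are 22 mm wide; open, the fingers measure 114 mm over their backs; the gripper's body (76 mm by 85 mm) begins 54 mm behind the grasp point. The pads swing forward as they close: fully open they stand 13 mm farther back than shut.
Start: joints at [1.09, 0.628, 0.038, 1.517, -0.027, 0.996, -0.02], TCP at [261.982, -594.881, 245.313] pointing down, gripper open.
Joint ranges: [-3.06, 3.06], [-0.37, 2.12], [-1.25, 1.32], [0.18, 2.47], [-1.1, 4.24], [0.23, 1.98], [-2.94, 2.94]. Speed limits (rad/s): [2.57, 2.57, 3.14, 3.14, 3.14, 3.14, 3.14].

INTERFACE

Orientations are given as [roll, pitch, yaw] about the fixed x, y, z axes, in that order (R = Rz(yaw) Ry(pitch) Rx(roll)).
In Python, from cell import * gives the robot as it stands.
- The arm moves only by the tool move_arm, never from a script. Its argument "rows" is text: rows parted by semicolons, each of 7 numbers parted by spaces: the shift along the tool's x, y, z scaled (see below), then the turn, a rotation vector about the tool's x, y, z scaled (see below), then the closure, from -1 (fully open) to 1 (shut). A call has 1 to 12 rows; each row is the pose to reach, as a shift and turn from the pose commanded when the call began, along the tool's axes at that moment; what a row does not reach only later rows make up. The controller multiplies each number of a shift by 0.3 m and each number of a turn by pi/2 rad. A row lasts 1/12 s, in which the tool goes at most 41.7 mm and 7.16 degrees, less where a joint would pass 70% of its speed; a pose out of reach is approached as far as the arm can. A call with a number of a shift or a turn outside -1 to 1 is refused whole. A call with a gripper value outside its range is refused whole. The fingers move at their own pace and stop on an object; the grip force is fixed at half the most. Time passes only in rows, so rows that repeat a pose let the fingers close. It gives the time, the measured TCP pose, the force, the opening and the grip force at its end, in the units of the state.
- read_state(): the state, without advancing time (a new reading comes with each control period).
- get_image(name): name is "scene" or "top" or "wrist"; returns a dict with "img" (400x640x3 uint8, red, green, blue), "vfov" (degrees; the focal length in pixels is half the picture's height over the tangent of half this angle, whatever the lens; pixels are square), "cx", "cy" (the principal point, pixels), "k1" (the pictures are not rectified: a ray, as slopes to the right and down, at radius r is drawn at 1 + k1 r^2 times it, then the intrinsics apply), "extrinsics" (4x4, takes a point from camera to world coordinates); the wrist camera has in their place "T_tool_cam" (4x4, takes a point from camera to tool coordinates, whose origin is the TCP and whose axes are the flange's). Camera axes: x right, y up, looking along -z (the intrinsics and any distortion apply to the point x, -y, -z); pixel columns grow to the right and rows downward; lengths in mm; the calibration is good to about 2 mm. A picture is of the moment at which its call begins: read the wrist's pose just before it. There is no depth.
- finish_job(): hands the job in; it is judged then, once.
The state is a dict: "clock": time; "qpos": joint angles; "qd": joint speeds; "tau": joint torques, N m; "eef_pos": TCP position; "tool_rot": TCP orientation; "force": force on the tool from outside, world axes, zero at the start; "torque": the same for the moment, N m; "width": finger opening in mm; "gripper_force": force on a finger pad.
Only numpy, scipy, OpenCV 4.12 (cv2) and the standard library are available. Lean on these libraries where they do the work, as an engineer would, in place of code of your own. Each camera call takes 0.05 s, during which the arm holds its last target. There are 200 camera calls.

## Working session

There is one attempt and no reset: what is moved stays moved. The work goes in short steps, Python scripts to look and compute and a tool call to move; the robot and the scene stay as the last step left them, time stands still between calls to the robot, and variables do not carry over. Pictures are saved under pics/ and viewed, at most 10 in all, crops included, and the job is handed in when it is done.

Besides the shell and the picture viewer there is one more tool, called after ">>>" by a JSON object that holds its "name" and its "arguments", one argument or row to a line. move_arm: Moves the arm, as the interface text tells. Its arguments: {"type":"object","properties":{"rows":{"type":"string"}},"required":["rows"]}

```bash
mkdir -p pics; ls; cat > h.py <<'E'
from cell import *
import numpy as np, cv2
from scipy.spatial.transform import Rotation as R
def cam(name):
    s=read_state(); d=get_image(name); im=d["img"]; h=im.shape[0]
    f=h/2/np.tan(np.radians(d["vfov"])/2)
    if name=="wrist":
        T=np.eye(4);T[:3,:3]=R.from_euler('xyz',s["tool_rot"]).as_matrix();T[:3,3]=s["eef_pos"]
        T=T@np.array(d["T_tool_cam"])
    else: T=np.array(d["extrinsics"])
    return dict(img=im,f=f,cx=d["cx"],cy=d["cy"],k1=d["k1"],T=T)
def ray(c,u,v):
    x=(u-c["cx"])/c["f"];y=(v-c["cy"])/c["f"];rd=np.hypot(x,y);r=rd
    for _ in range(30): r=rd/(1+c["k1"]*r*r)
    k=r/rd if rd>0 else 1
    d=c["T"][:3,:3]@np.array([x*k,-y*k,-1]); return c["T"][:3,3],d
def plane(c,u,v,z):
    o,d=ray(c,u,v); return o+d*(z-o[2])/d[2]
def proj(c,p):
    q=np.linalg.inv(c["T"])@np.append(p,1); x=q[0]/-q[2];y=-q[1]/-q[2]
    k=1+c["k1"]*(x*x+y*y); return c["cx"]+c["f"]*x*k,c["cy"]+c["f"]*y*k
def save(c,n,crop=None,s=1):
    im=c["img"]
    if crop: a,b,e,g=crop; im=im[b:g,a:e]
    cv2.imwrite("pics/"+n,cv2.resize(im[:,:,::-1],None,fx=s,fy=s,interpolation=cv2.INTER_CUBIC))
E
python3 - <<'E'
from h import *
import pickle
s=read_state();print(s)
D={}
for n in ["scene","top","wrist"]:
    c=cam(n);D[n]=c;print(n,c["f"],c["cx"],c["cy"],c["k1"],c["T"].round(3).tolist())
pickle.dump(D,open("d0.pkl","wb"))
save(D["top"],"top0.png",s=1.25);save(D["scene"],"scene0.png",s=1.25)
E
```

```text
pics
{'clock': 0.0, 'qpos': array([ 1.09024977,  0.62934249,  0.03844602,  1.51835191, -0.02698392,
        0.99629335, -0.0200163 ]), 'qd': array([ 0.00026374,  0.00104253, -0.00177402,  0.00017526, -0.00063949,
        0.00079551, -0.00070767]), 'tau': array([ 6.70550235e-04, -5.63393891e+01,  1.22664593e+00, -1.93438983e+01,
        1.11372914e-02,  1.07366793e-02, -4.58688959e-06]), 'eef_pos': array([ 261.70673158, -594.34478445,  244.39664351]), 'tool_rot': array([-3.13971614e+00,  4.01548651e-05,  4.14736126e-01]), 'force': array([-0.35360309,  0.52664669,  0.15759688]), 'torque': array([-0.07900077, -0.03102504, -0.01633232]), 'gripper_force': 0.0, 'width': 85.66459168880804}
scene 443.07358964448025 315.80084603058157 203.26206369411258 -0.026128279870053773 [[-0.768, 0.483, -0.421, 69.074], [-0.641, -0.584, 0.499, 514.655], [-0.005, 0.652, 0.758, 1025.352], [0.0, 0.0, 0.0, 1.0]]
top 412.82731902497363 313.736694491543 201.87411905511323 -0.10675459205009441 [[0.008, 0.991, -0.13, 431.089], [-1.0, 0.01, 0.015, -64.346], [0.016, 0.13, 0.991, 1332.268], [0.0, 0.0, 0.0, 1.0]]
wrist 353.9399839549369 325.40963352031986 191.07599071199846 -0.07017606624490282 [[0.403, 0.871, 0.28, 333.496], [-0.915, 0.384, 0.122, -563.003], [-0.001, -0.306, 0.952, 372.527], [0.0, 0.0, 0.0, 1.0]]
```

View pics/top0.png

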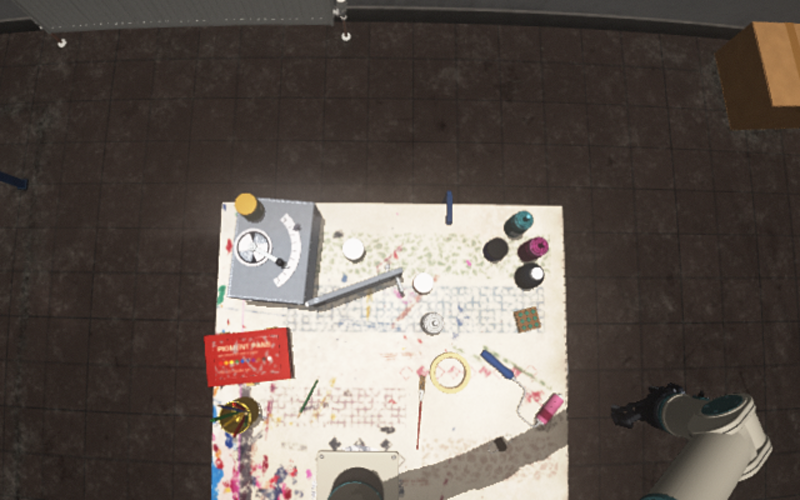

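View pics/scene0.png

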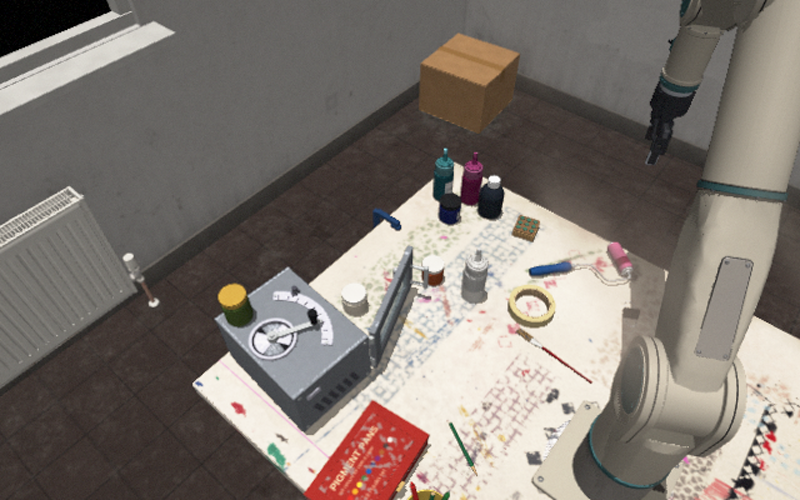

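The top view shows the white jar at (353,250) in the door's swing. The orange jar at (423,283) is just beyond the free edge (402,270), and the blue jar is by the dye bottles at (495,249). The hinge is near (308,305), and the tab is a dark spot near (287,215).

```bash
python3 - <<'E'
from h import *
import pickle
D=pickle.load(open("d0.pkl","rb"));t=D["top"]
P=lambda u,v,z:plane(t,u/1.25,v/1.25,z).round(0)
for n,u,v,z in [("white",353,249,55),("orange",423,283,55),("blue",495,249,63),("hinge",308,304,147),("edge",402,270,147),("sq",432,322,90),("dye",530,272,100),("green",246,203,221),("pivot",253,247,155),("knob",279,263,195),("tab",287,215,160),("pinkbot",537,245,140),("mat",527,320,0),("tableRT",562,205,0)]:
    print(n,P(u,v,z))
a=t["img"][150:255,165:345]; s=D["scene"]["img"][190:350,165:400]
cv2.imwrite("pics/crop1.png",np.vstack([cv2.resize(a[:,:,::-1],(513,300),interpolation=2),cv2.resize(s[:,:,::-1],(513,300),interpolation=2)]))
E
```

```text
white [607.  15.  55.]
orange [ 523. -160.   55.]
blue [ 609. -340.   63.]
hinge [466. 110. 147.]
edge [ 546. -105.  147.]
sq [ 427. -179.   90.]
dye [ 548. -417.  100.]
green [684. 243. 221.]
pivot [595. 240. 155.]
knob [554. 170. 195.]
tab [670. 163. 160.]
pinkbot [ 609. -424.  140.]
mat [ 433. -435.    0.]
tableRT [ 739. -539.    0.]
```

View pics/crop1.png

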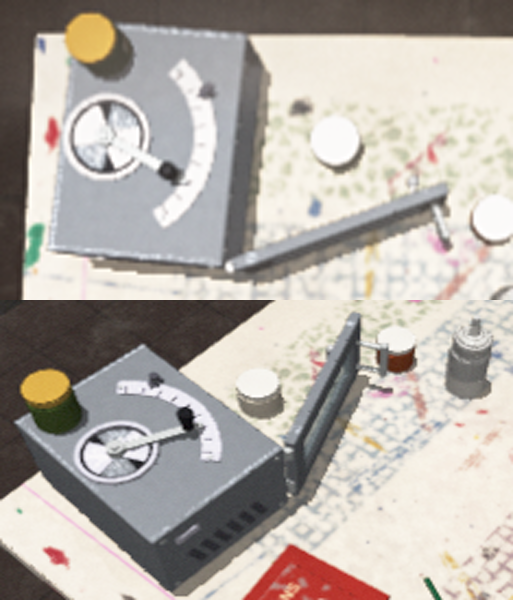

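White is confirmed as the blocker, and the other jars stand clear of the swing. The lever has to turn counter-clockwise to reach the tab. I'll move over the cabinet for a close look.

```bash
cat >> h.py <<'E'
def to(*tg):
    s=read_state(); A=R.from_euler('xyz',s["tool_rot"]); print("now",s["eef_pos"].round(1),s["tool_rot"].round(3),"F",s["force"].round(1),"w",round(s["width"],1),"t",round(s["clock"],2))
    for t in tg:
        d=A.inv().apply(np.array(t[:3])-s["eef_pos"])/300
        w=(A.inv()*R.from_euler('xyz',[np.pi,0,t[3]])).as_rotvec()/(np.pi/2)
        print(t,np.append(d,w).round(3))
E
python3 -c "
from h import *
to((400,-420,380,.85),(480,-150,420,1.25),(590,60,420,1.57))"
```

```text
now [ 261.8 -594.5  244.6] [-3.14   0.     0.415] F [-0.7 -0.   0.3] w 85.4 t 0.15
(400, -420, 380, 0.85) [ 0.656 -0.347 -0.451 -0.001 -0.    -0.277]
(480, -150, 420, 1.25) [ 1.263e+00 -1.064e+00 -5.830e-01 -1.000e-03 -0.000e+00 -5.320e-01]
(590, 60, 420, 1.57) [ 1.880e+00 -1.556e+00 -5.820e-01 -1.000e-03 -1.000e-03 -7.350e-01]
```

>>> {"name": "move_arm", "arguments": {
  "rows": "0 0 -0.2 0 0 -0.05 -1;0.15 -0.08 -0.35 0 0 -0.1 -1;0.3 -0.16 -0.45 0 0 -0.16 -1;0.45 -0.24 -0.58 0 0 -0.24 -1;0.6 -0.38 -0.58 0 0 -0.32 -1;0.7 -0.5 -0.58 0 0 -0.4 -1;0.8 -0.62 -0.58 0 0 -0.48 -1;0.9 -0.74 -0.58 0 0 -0.56 -1;1 -0.86 -0.58 0 0 -0.64 -1;1 -1 -0.58 0 0 -0.735 -1;1 -1 -0.58 0 0 -0.735 -1;1 -1 -0.58 0 0 -0.735 -1"
}}

```text
clock: 1.15
eef_pos: [413.7, -211.0, 418.5]
tool_rot: [-3.141, -0.0, 1.571]
force: [0.3, -0.3, 0.7]
width: 85.3
gripper_force: 0.0
```

```bash
python3 -c "
from h import *
to((590,60,420,1.57))"
```

```text
now [ 413.7 -211.   418.5] [-3.141 -0.     1.571] F [ 0.3 -0.3  0.7] w 85.3 t 1.15
(590, 60, 420, 1.57) [ 0.903  0.588 -0.005 -0.    -0.     0.   ]
```

>>> {"name": "move_arm", "arguments": {
  "rows": "0.9 0.59 0 0 0 0 -1;0.9 0.59 0 0 0 0 -1;0.9 0.59 0 0 0 0 -1;0.9 0.59 0 0 0 0 -1;0.9 0.59 0 0 0 0 -1;0.9 0.59 0 0 0 0 -1;0.9 0.59 0 0 0 0 -1;0.9 0.59 0 0 0 0 -1;0.9 0.59 0 0 0 0 -1;0.9 0.59 0 0 0 0 -1;0.9 0.59 0 0 0 0 -1;0.9 0.59 0 0 0 0 -1"
}}

```text
clock: 2.15
eef_pos: [591.0, 55.0, 418.4]
tool_rot: [-3.141, 0.001, 1.567]
force: [0.3, -0.4, 0.1]
width: 85.6
gripper_force: 0.0
```

```bash
python3 -c "
from h import *
import pickle
c=cam('wrist');pickle.dump(c,open('w1.pkl','wb'));save(c,'w1.png',s=1.25)
to((590,60,420,1.57))"
```

```text
now [591.   54.9 418.6] [-3.141e+00  1.000e-03  1.567e+00] F [0.  0.  0.6] w 85.3 t 2.2
(590, 60, 420, 1.57) [ 0.017 -0.003 -0.005 -0.     0.001 -0.002]
```

View pics/w1.png

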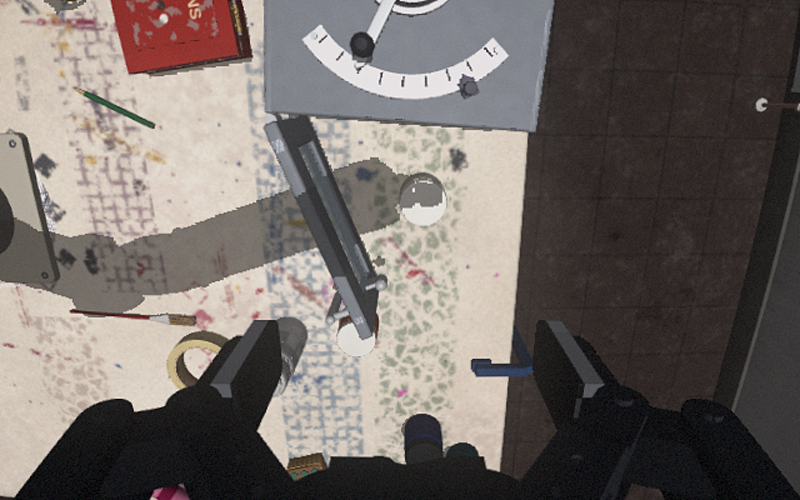

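The wrist view shows the white jar at (422,199), the front roof edge from (267,111) to (535,131), the tab at (468,88), the knob top at (362,44), and the door from (275,124) to (366,333).

```bash
python3 - <<'E'
from h import *
import pickle
c=pickle.load(open("w1.pkl","rb"));t=pickle.load(open("d0.pkl","rb"))["top"]
P=lambda u,v,z:plane(c,u/1.25,v/1.25,z)
Q={}
for n,u,v,z in [("white",422,200,55),("roofA",267,111,150),("roofB",535,131,150),("doorH",277,124,147),("edge",366,333,147),("knob",362,42,200),("tab",468,88,163),("orange",358,335,55)]:
    Q[n]=P(u,v,z);print(n,Q[n].round(1))
# white jar lid from top view
im=t["img"].astype(int); m=(im.min(2)>215).astype(np.uint8); n,l,st,ce=cv2.connectedComponentsWithStats(m)
for i in range(1,n):
    if 60<st[i,4]<600 and ce[i][0]>230: print(st[i],plane(t,*ce[i],55).round(0))
d=Q["roofB"]-Q["roofA"]; print("len",np.linalg.norm(d))
yaw=np.arctan2(d[1],d[0])+np.pi/2 # -y cab axis = (sin yaw,-cos yaw)
print("yaw",yaw)
e=Q["edge"]-Q["doorH"]; print("doorlen",np.linalg.norm(e),"door ang",np.arctan2(d[1],d[0])-np.arctan2(e[1],e[0]))
X=np.array([np.cos(yaw),np.sin(yaw)]);Y=np.array([-np.sin(yaw),np.cos(yaw)])
mid=(Q["roofA"]+Q["roofB"])[:2]/2; cen=mid+90*X; piv=cen+40*X; hin=cen-97*X+118*Y
print("cen",cen,"piv",piv,"hinge",hin)
for n in["knob","tab"]:
    v=Q[n][:2]-piv; a,b=v@X,v@Y; print(n,np.hypot(a,b),"q",np.arctan2(-b,-a)+.8)
E
```

```text
white [608.4  20.9  55. ]
roofA [469.5 122.9 150. ]
roofB [704.3 104.8 150. ]
doorH [476.5 111.5 147. ]
edge [548.9 -96.8 147. ]
knob [558.8 172.4 200. ]
tab [642.  140.6 163. ]
orange [ 528.9 -152.7   55. ]
[219 171  22  58 433] [598. 173.  55.]
[439 191  11  11  68] [ 622. -498.   55.]
[425 214   9   9  63] [ 551. -448.   55.]
[340 252  13  14  99] [ 425. -184.   55.]
[349 287  22  22 340] [ 305. -225.   55.]
[415 320  17  19 176] [ 212. -421.   55.]
len 235.48909692931676
yaw 1.4940851552694825
doorlen 220.46253616355128 door ang 1.1598891750135658
cen [593.7913864  203.56910152] piv [596.85682471 243.45146715] hinge [468.70471989 115.8974079 ]
knob 80.58129444407479 q 0.384795920585312
tab 112.38069950684238 q 1.2904585064033078
```

```bash
python3 -c "
from h import *
to((608,17,150,1.57),(608,17,29,1.57))"
```

```text
now [591.   54.9 418.6] [-3.141e+00  1.000e-03  1.567e+00] F [0.  0.  0.6] w 85.3 t 2.2
(608, 17, 150, 1.57) [-0.125  0.057  0.896 -0.     0.001 -0.002]
(608, 17, 29, 1.57) [-1.250e-01  5.700e-02  1.299e+00 -0.000e+00  1.000e-03 -2.000e-03]
```

>>> {"name": "move_arm", "arguments": {
  "rows": "-0.125 0.057 0.1 0 0 0 -1;-0.125 0.057 0.896 0 0 0 -1;-0.125 0.057 0.896 0 0 0 -1;-0.125 0.057 0.896 0 0 0 -1;-0.125 0.057 0.896 0 0 0 -1;-0.125 0.057 0.896 0 0 0 -1;-0.125 0.057 0.896 0 0 0 -1;-0.125 0.057 0.896 0 0 0 -1;-0.125 0.057 0.896 0 0 0 -1;-0.125 0.057 0.896 0 0 0 -1;-0.125 0.057 0.896 0 0 0 -1"
}}

```text
clock: 3.12
eef_pos: [610.5, 19.3, 152.9]
tool_rot: [3.136, -0.0, 1.569]
force: [0.5, 0.4, 0.0]
width: 85.3
gripper_force: 0.0
```

```bash
python3 -c "
from h import *
c=cam('wrist');save(c,'w2.png')
to((608,17,29,1.57))"
```

```text
now [610.3  19.3 152.8] [ 3.136 -0.     1.569] F [-0.6 -0.1 -0.6] w 85.9 t 3.17
(608, 17, 29, 1.57) [-0.008 -0.01   0.413  0.003 -0.    -0.001]
```

View pics/w2.png

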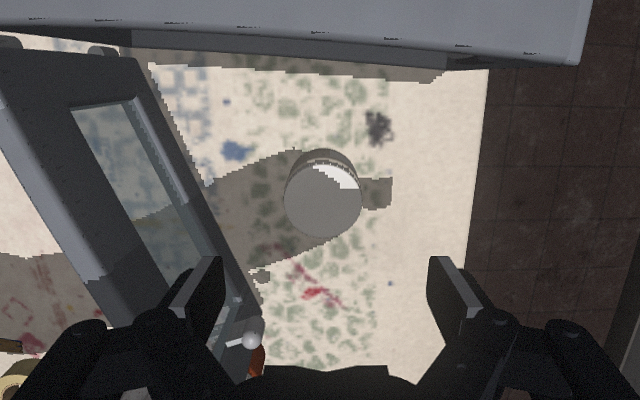

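The lid centre is at (323,201) px.

```bash
python3 -c "
from h import *
c=cam('wrist');p=plane(c,323,201,55);print(p)
to((p[0],p[1],29,1.57))"
```

```text
[609.20785327  17.96535591  55.        ]
now [610.1  19.3 152.5] [ 3.137 -0.     1.569] F [-0.2  0.6 -0.1] w 85.7 t 3.22
(np.float64(609.2078532674903), np.float64(17.965355908044117), 29, 1.57) [-0.004 -0.005  0.412  0.003 -0.    -0.001]
```

Good. Descend, then close.

>>> {"name": "move_arm", "arguments": {
  "rows": "-0.004 -0.005 0.1 0.003 0 0 -1;-0.004 -0.005 0.2 0.003 0 0 -1;-0.004 -0.005 0.3 0.003 0 0 -1;-0.004 -0.005 0.36 0.003 0 0 -1;-0.004 -0.005 0.41 0.003 0 0 -1;-0.004 -0.005 0.41 0.003 0 0 -1;-0.004 -0.005 0.41 0.003 0 0 0;-0.004 -0.005 0.41 0.003 0 0 1;-0.004 -0.005 0.41 0.003 0 0 1;-0.004 -0.005 0.41 0.003 0 0 1;-0.004 -0.005 0.41 0.003 0 0 1;-0.004 -0.005 0.41 0.003 0 0 1"
}}

```text
clock: 4.22
eef_pos: [608.6, 18.2, 29.0]
tool_rot: [-3.141, -0.0, 1.569]
force: [-0.7, 0.3, 7.5]
width: 54.6
gripper_force: 63.5
```

```bash
python3 -c "
from h import *
to((609,18,200,1.57),(620,-210,200,1.57),(620,-210,30,1.57))"
```

```text
now [608.6  18.2  29. ] [-3.141 -0.     1.569] F [-0.7  0.3  7.5] w 54.6 t 4.22
(609, 18, 200, 1.57) [-0.     0.001 -0.57  -0.    -0.    -0.001]
(620, -210, 200, 1.57) [-0.76   0.039 -0.57  -0.    -0.    -0.001]
(620, -210, 30, 1.57) [-0.76   0.039 -0.003 -0.    -0.    -0.001]
```

>>> {"name": "move_arm", "arguments": {
  "rows": "0 0 -0.08 0 0 0 1;0 0 -0.2 0 0 0 1;0 0 -0.32 0 0 0 1;0 0 -0.45 0 0 0 1;0 0 -0.57 0 0 0 1;-0.08 0 -0.6 0 0 0 1;-0.2 0.01 -0.6 0 0 0 1;-0.32 0.02 -0.6 0 0 0 1;-0.44 0.03 -0.6 0 0 0 1;-0.56 0.035 -0.6 0 0 0 1;-0.68 0.039 -0.6 0 0 0 1;-0.76 0.039 -0.6 0 0 0 1"
}}

```text
clock: 5.22
eef_pos: [618.4, -215.4, 207.4]
tool_rot: [-3.137, 0.003, 1.565]
force: [0.2, -0.9, -2.2]
width: 54.4
gripper_force: 63.9
```

```bash
python3 -c "
from h import *
c=cam('top');save(c,'t2.png',(220,120,470,290),3)
to((620,-210,30,1.57))"
```

```text
now [ 617.6 -221.6  207. ] [-3.137  0.008  1.559] F [ 0.  -5.2 -1.4] w 54.0 t 5.27
(620, -210, 30, 1.57) [ 0.043  0.01   0.59  -0.003  0.005 -0.007]
```

View pics/t2.png

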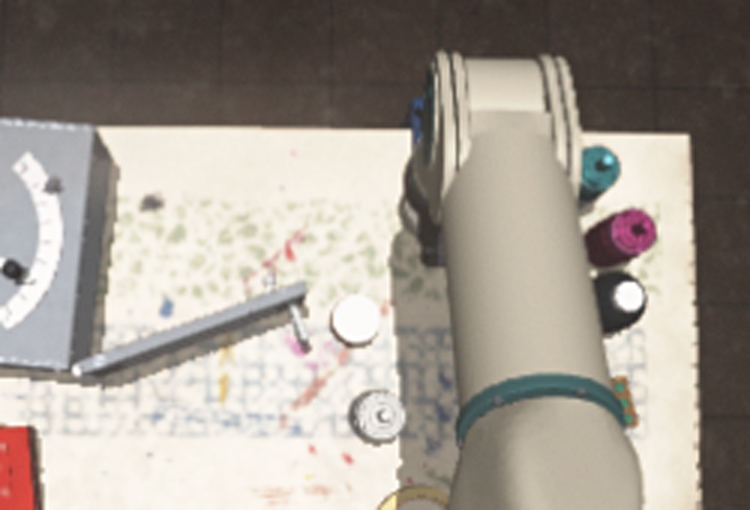

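The jar is held, and the target spot is clear. Lower and release.

>>> {"name": "move_arm", "arguments": {
  "rows": "0 0 0 0 0 0 1;0 0 0.1 0 0 0 1;0 0 0.22 0 0 0 1;0 0 0.34 0 0 0 1;0 0 0.45 0 0 0 1;0 0 0.53 0 0 0 1;0 0 0.57 0 0 0 1;0 0 0.585 0 0 0 1;0 0 0.595 0 0 0 1;0 0 0.597 0 0 0 1;0 0 0.597 0 0 0 1;0 0 0.597 0 0 0 1"
}}

```text
clock: 6.27
eef_pos: [619.8, -210.3, 29.3]
tool_rot: [-3.14, 0.001, 1.569]
force: [-0.5, 0.6, -2.2]
width: 54.2
gripper_force: 63.7
```

>>> {"name": "move_arm", "arguments": {
  "rows": "0 0 0 0 0 0 0.3;0 0 0 0 0 0 -0.3;0 0 0 0 0 0 -1;0 0 0 0 0 0 -1;0 0 0 0 0 0 -1;0 0 0 0 0 0 -1;0 0 -0.1 0 0 0 -1;0 0 -0.22 0 0 0 -1;0 0 -0.35 0 0 0 -1;0 0 -0.5 0 0 0 -1;0 0 -0.65 0 0 0 -1;0 0 -0.65 0 0 0 -1"
}}

```text
clock: 7.27
eef_pos: [623.4, -210.5, 230.7]
tool_rot: [3.134, 0.003, 1.569]
force: [0.8, -0.6, 0.3]
width: 85.3
gripper_force: 0.0
```

```bash
python3 -c "
from h import *
c=cam('wrist');save(c,'w3.png')
to((480,-210,240,1.2),(482,-65,240,1.2))"
```

```text
now [ 622.6 -210.5  228.9] [3.136e+00 3.000e-03 1.569e+00] F [ 0.5 -0.1  0.5] w 85.6 t 7.32
(480, -210, 240, 1.2) [ 0.001 -0.475 -0.04   0.004  0.001  0.235]
(482, -65, 240, 1.2) [ 0.484 -0.469 -0.041  0.004  0.001  0.235]
```

View pics/w3.png

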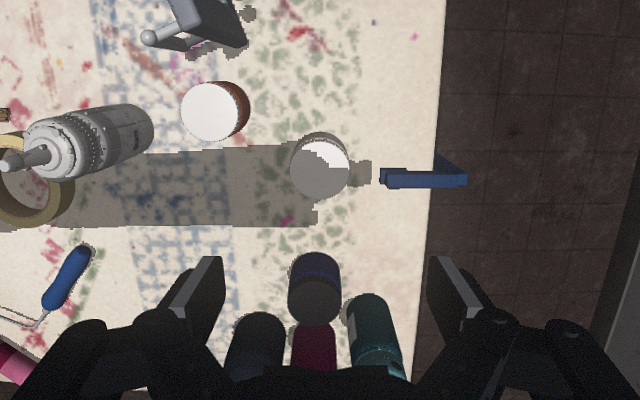

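The white jar stands upright at (320,170), clear of everything. Next I'll close the fingers and go to the outer side of the door.

>>> {"name": "move_arm", "arguments": {
  "rows": "0.1 -0.1 -0.04 0 0 0 1;0.2 -0.2 -0.04 0 0 0 1;0.3 -0.3 -0.04 0 0 0 1;0.4 -0.4 -0.04 0 0 0 1;0.53 -0.47 -0.04 0 0 0 1;0.53 -0.47 -0.04 0 0 0 1;0.53 -0.47 -0.04 0 0 0 1;0.53 -0.47 -0.04 0 0 0 1;0.53 -0.47 -0.04 0 0 0 1"
}}

```text
clock: 8.07
eef_pos: [479.2, -52.3, 234.7]
tool_rot: [-3.137, 0.0, 1.567]
force: [-0.2, -0.6, 0.5]
width: 0.1
gripper_force: 0.0
```

```bash
python3 - <<'E'
from h import *
to((482,-51,119,1.57))
h=np.array([469,114.])
s0=np.array([482,-51.])
for th in [1.16,1,.8,.6,.4,.25,.15,.08,0,-.03]:
    a=-.077-th;u=np.array([np.cos(a),np.sin(a)]);n=np.array([u[1],-u[0]])
    p=h+160*u+18*n; d=p-s0; print(th,p.round(),"rows",(d[1]/300).round(3),(d[0]/300).round(3))
E
```

```text
now [479.2 -52.3 234.7] [-3.137  0.     1.567] F [-0.2 -0.6  0.5] w 0.1 t 8.07
(482, -51, 119, 1.57) [ 0.004  0.011  0.386 -0.003  0.    -0.002]
1.16 [504. -43.] rows 0.026 0.075
1 [529. -35.] rows 0.052 0.157
0.8 [557. -21.] rows 0.102 0.252
0.6 [582.  -0.] rows 0.169 0.335
0.4 [603.  25.] rows 0.252 0.403
0.25 [615.  46.] rows 0.322 0.442
0.15 [621.  60.] rows 0.372 0.463
0.08 [624.  71.] rows 0.407 0.474
0 [627.  84.] rows 0.449 0.484
-0.03 [628.  89.] rows 0.465 0.487
```

>>> {"name": "move_arm", "arguments": {
  "rows": "0.004 0 0.1 0 0 0 1;0.004 0 0.2 0 0 0 1;0.004 0 0.3 0 0 0 1;0.004 0 0.386 0 0 0 1;0.004 0 0.386 0 0 0 1;0.004 0 0.386 0 0 0 1;0.004 0 0.386 0 0 0 1"
}}

```text
clock: 8.65
eef_pos: [479.1, -50.2, 120.1]
tool_rot: [-3.138, 0.0, 1.568]
force: [-0.4, -0.4, 0.9]
width: -0.2
gripper_force: 0.0
```

>>> {"name": "move_arm", "arguments": {
  "rows": "0.01 0.03 0 0 0 0 1;0.02 0.06 0 0 0 0 1;0.035 0.1 0 0 0 0 1;0.05 0.15 0 0 0 0 1;0.075 0.2 0 0 0 0 1;0.1 0.25 0 0 0 0 1;0.135 0.295 0 0 0 0 1;0.17 0.335 0 0 0 0 1;0.21 0.37 0 0 0 0 1;0.25 0.4 0 0 0 0 1;0.25 0.4 0 0 0 0 1"
}}

```text
clock: 9.57
eef_pos: [601.7, 29.4, 120.6]
tool_rot: [3.14, -0.004, 1.573]
force: [-0.2, 0.4, 1.1]
width: 0.3
gripper_force: 0.0
```

```bash
python3 - <<'E'
from h import *
c=cam('top');save(c,'t3.png',(150,130,390,290),3)
to((621,60,119,1.57),(627,84,119,1.57),(628,90,119,1.57))
E
```

```text
now [600.1  27.4 120.1] [-3.140e+00 -2.000e-03  1.572e+00] F [-0.5 -0.3 -0.4] w -0.1 t 9.62
(621, 60, 119, 1.57) [ 0.109  0.07   0.004 -0.001 -0.001  0.001]
(627, 84, 119, 1.57) [ 0.189  0.09   0.004 -0.001 -0.001  0.001]
(628, 90, 119, 1.57) [ 0.209  0.093  0.004 -0.001 -0.001  0.001]
```

View pics/t3.png

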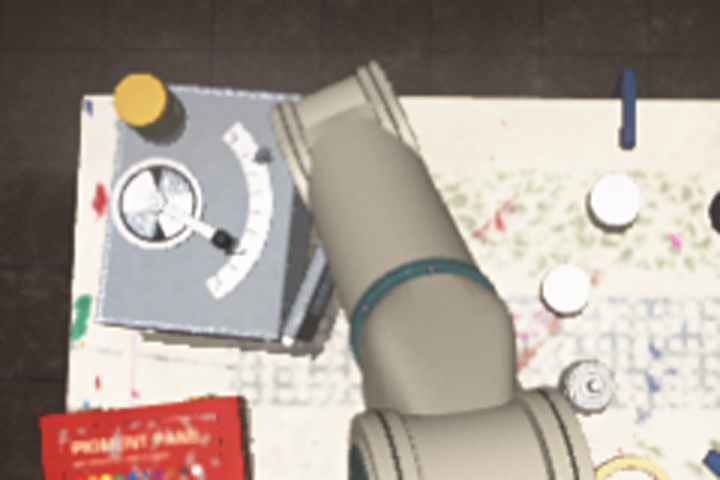

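The door follows the push and is now about 0.4 rad ajar; the other objects haven't moved. I'll continue to home in gentle steps.

>>> {"name": "move_arm", "arguments": {
  "rows": "0.03 0.02 0 0 0 0 1;0.06 0.04 0 0 0 0 1;0.085 0.055 0 0 0 0 1;0.11 0.07 0 0 0 0 1;0.135 0.077 0 0 0 0 1;0.155 0.082 0 0 0 0 1;0.17 0.086 0 0 0 0 1;0.18 0.088 0 0 0 0 1;0.18 0.088 0 0 0 0 1"
}}

```text
clock: 10.37
eef_pos: [623.8, 73.5, 118.2]
tool_rot: [-3.134, 0.008, 1.566]
force: [-0.1, -9.9, 1.1]
width: 0.1
gripper_force: 0.0
```

>>> {"name": "move_arm", "arguments": {
  "rows": "0.01 0 0 0 0 0 1;0.02 0 0 0 0 0 1;0.02 0 0 0 0 0 1;0.02 0 0 0 0 0 1"
}}

```text
clock: 10.7
eef_pos: [624.0, 82.5, 118.6]
tool_rot: [-3.135, 0.004, 1.568]
force: [-0.7, -4.8, 2.2]
width: -0.0
gripper_force: 0.0
```

```bash
python3 -c "
from h import *
to((0,0,0,1.57))"
```

```text
now [624.   82.5 118.6] [-3.135  0.004  1.568] F [-0.7 -4.8  2.2] w -0.0 t 10.7
(0, 0, 0, 1.57) [-2.800e-01 -2.076e+00  4.100e-01 -4.000e-03  3.000e-03 -1.000e-03]
```

>>> {"name": "move_arm", "arguments": {
  "rows": "0.007 0 0 0 0 0 1;0.015 0 0 0 0 0 1;0.02 0 0 0 0 0 1;0.02 0 0 0 0 0 1"
}}

```text
clock: 11.03
eef_pos: [624.1, 82.8, 118.5]
tool_rot: [-3.134, 0.011, 1.564]
force: [-1.9, -14.0, 4.3]
width: 0.1
gripper_force: 0.0
```

The door is at a hard stop at home. Back off and rise.

>>> {"name": "move_arm", "arguments": {
  "rows": "-0.05 0 0 0 0 0 1;-0.15 0 0 0 0 0 1;-0.25 0 0 0 0 0 1;-0.3 0 -0.1 0 0 0 1;-0.3 0 -0.22 0 0 0 1;-0.3 0 -0.35 0 0 0 1;-0.3 0 -0.5 0 0 0 1;-0.2 0 -0.65 0 0 0 1;-0.1 0 -0.75 0 0 0 1;0 0 -0.8 0 0 0 1;0.1 -0.05 -0.85 0 0 0 1;0.1 -0.05 -0.85 0 0 0 1"
}}

```text
clock: 12.03
eef_pos: [608.9, 132.9, 379.0]
tool_rot: [3.14, -0.01, 1.582]
force: [-0.1, 2.0, 0.6]
width: 0.2
gripper_force: 0.0
```

```bash
python3 - <<'E'
from h import *
import pickle
c=cam('wrist');pickle.dump(c,open('w4.pkl','wb'));save(c,'w4.png',s=1.25)
to((590,170,380,1.57))
E
```

```text
now [609.6 128.6 377. ] [-3.141 -0.006  1.579] F [ 0.2 -0.5 -0.7] w -0.1 t 12.08
(590, 170, 380, 1.57) [ 0.139 -0.064 -0.009 -0.    -0.004  0.006]
```

View pics/w4.png

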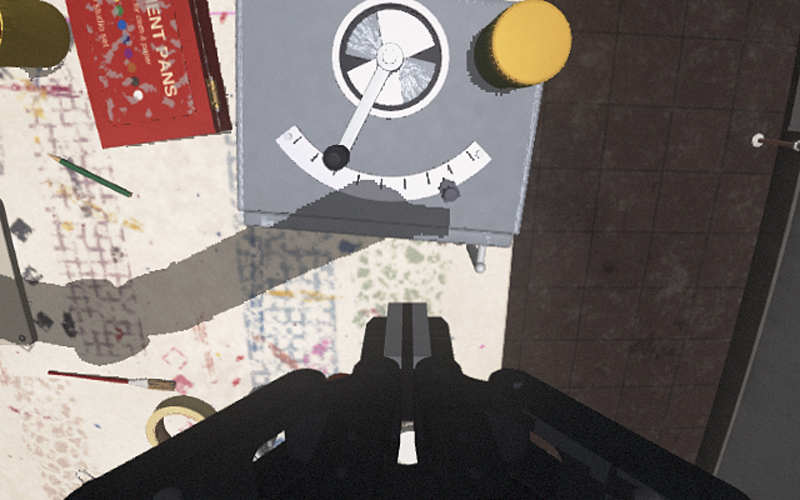

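The door is flush at home with its handle at (480,265). The hub is at (389,56), the knob at (336,156), and the tab at (449,190).

```bash
cat > tab.py <<'E'
from h import *
import pickle,sys
def blob(c,u,v,w,th,pick):
    g=c["img"].astype(int).max(2); u0,v0=int(u-w),int(v-w); m=(g[v0:v0+2*w,u0:u0+2*w]<th).astype(np.uint8)
    n,l,st,ce=cv2.connectedComponentsWithStats(m)
    return [(st[i].tolist(),(ce[i]+[u0,v0]).round(1).tolist()) for i in range(1,n) if st[i,4]>15]
E
python3 - <<'E'
from tab import *
for f,t,k in [("w4.pkl",(360,152),(269,125)),("w1.pkl",(374,70),(290,36))]:
    c=pickle.load(open(f,"rb")); g=c["img"].max(2)
    print(f); 
    for th in (70,85): print(th,"tab",blob(c,*t,13,th,0))
    print("knob",blob(c,*k,16,60,0))
    if f=="w4.pkl":
        print(g[140:164,346:374]); 
        cir=cv2.HoughCircles(cv2.resize(c["img"][20:70,280:345],None,fx=4,fy=4)[:,:,1],cv2.HOUGH_GRADIENT,1,50,param1=150,param2=15,minRadius=24,maxRadius=60);print("hub",[(280+a[0]/4,20+a[1]/4,a[2]/4) for a in cir[0]] if cir is not None else None)
E
```

```text
w4.pkl
70 tab []
85 tab [([6, 10, 9, 9, 25], [355.7, 152.8])]
knob [([6, 7, 21, 20, 192], [269.5, 124.8])]
[[246 247 247 247 248 247 247 249 249 249 248 247 247 247 250 250 249 248
  247 248 247 247 247 246 247 245 247 247]
 [246 247 247 247 247 247 248 250 234 239 252 249 247 247 248 248 248 247
  247 247 247 247 246 246 247 248 248 248]
 [247 247 246 247 247 247 249 250  80 127 241 247 247 251 249 248 248 247
  247 247 247 247 247 247 248 248 249 244]
 [247 247 247 247 247 247 250 254  61 101 131 195 199 237 249 251 245 250
  249 247 246 247 247 247 248 249 239 194]
 [247 247 248 247 248 249 252 246  77 117 114 112 101 111 199 235 198 244
  251 247 247 248 249 250 240 236 193 157]
 [247 247 247 247 248 251 236 180 100 120 121 123 123 116  99  77  91 175
  243 250 248 249 245 242 163 155 153 160]
 [248 247 247 247 249 250 114  87 119 117 121 121 123 120 118 118 117 118
  185 254 250 239 204 192 161 162 158 164]
 [248 247 247 248 250 254  90 104 120 121 127 122 127 121 125 122 126 131
  184 251 236 196 158 160 163 162 163 162]
 [247 247 248 249 252 238  63 120 119 123 119 120 107 113
[... 1323 characters left out ...]
62 166 161 164 161 164]
 [162 160 163 162 163 162 163 164 163  92 120 113 106 113 115 116 114 141
  148 163 165 164 160 166 161 161 162 164]
 [164 161 163 161 166 163 165 167 161 128 115 125 137 139 141 145 140 169
  165 164 161 162 161 163 163 163 159 163]
 [162 160 163 163 163 161 162 161 165 166 135 145 169 167 166 166 168 164
  162 164 167 164 164 158 163 164 162 163]
 [166 162 160 167 164 161 161 168 164 168 161 165 163 166 164 163 164 165
  161 163 163 159 160 165 162 165 166 161]]
hub [(np.float32(312.375), np.float32(45.125), np.float32(10.95))]
w1.pkl
70 tab [([7, 10, 9, 10, 23], [371.2, 72.3])]
85 tab [([7, 8, 10, 12, 40], [371.4, 72.0])]
knob [([6, 6, 20, 20, 218], [289.6, 36.2])]
```

```bash
python3 - <<'E'
from tab import *
c=pickle.load(open("w4.pkl","rb")); yaw=1.494
X=np.array([np.cos(yaw),np.sin(yaw)]);Y=np.array([-np.sin(yaw),np.cos(yaw)])
kn=plane(c,269.5,123.5,200)[:2]; kn2=plane(c,269.5,124.8,190)[:2]
tip=plane(c,354.3,142,156)[:2]; ts=plane(c,361,155,168)[:2]
for name,piv in [("hub160",plane(c,312.4,45.1,160)[:2]),("hub168",plane(c,312.4,45.1,168)[:2]),("geo",np.array([596.9,243.5]))]:
    print(name,piv.round(1))
    for n,p in [("knob",kn),("knob190",kn2),("tip",tip),("screw",ts)]:
        v=p-piv;print("  ",n,p.round(1),np.hypot(*v).round(1),"q",(np.arctan2(-v@Y,-v@X)+.8).round(3))
ra=plane(c,244/1.25,210/1.25,150);rb=plane(c,516/1.25,234/1.25,150);d=rb-ra
print("roof edge",ra,rb,np.arctan2(d[1],d[0])+np.pi/2)
E
```

```text
hub160 [596.  242.8]
   knob [560.5 174.9] 76.6 q 0.394
   knob190 [558.9 172.6] 79.4 q 0.39
   tip [638.  152.4] 99.7 q 1.311
   screw [643.9 141.7] 111.9 q 1.319
hub168 [596.3 242. ]
   knob [560.5 174.9] 76.1 q 0.386
   knob190 [558.9 172.6] 78.8 q 0.383
   tip [638.  152.4] 98.9 q 1.312
   screw [643.9 141.7] 111.1 q 1.32
geo [596.9 243.5]
   knob [560.5 174.9] 77.7 q 0.388
   knob190 [558.9 172.6] 80.4 q 0.385
   tip [638.  152.4] 100.0 q 1.3
   screw [643.9 141.7] 112.2 q 1.31
roof edge [473.08824497 122.63537525 150.        ] [702.36543663 104.118352   150.        ] 1.4902086318600323
```

```bash
python3 -c "
from h import *
to((559.3,172.1,280,1.09))"
```

```text
now [609.6 128.6 377. ] [-3.141 -0.006  1.579] F [ 0.2 -0.5 -0.7] w -0.1 t 12.08
(559.3, 172.1, 280, 1.09) [ 0.144 -0.166  0.324 -0.001 -0.004  0.311]
```

>>> {"name": "move_arm", "arguments": {
  "rows": "0.03 -0.04 0.06 0 0 0.06 -1;0.07 -0.08 0.12 0 0 0.12 -1;0.11 -0.12 0.2 0 0 0.2 -1;0.144 -0.166 0.28 0 0 0.27 -1;0.144 -0.166 0.324 0 -0.004 0.31 -1;0.144 -0.166 0.324 0 -0.004 0.31 -1;0.144 -0.166 0.324 0 -0.004 0.31 -1;0.144 -0.166 0.324 0 -0.004 0.31 -1"
}}

```text
clock: 12.75
eef_pos: [561.7, 163.9, 277.6]
tool_rot: [-3.14, 0.007, 1.083]
force: [0.0, -1.3, -0.5]
width: 85.4
gripper_force: 0.0
```

```bash
python3 -c "
from tab import *
c=cam('wrist'); u,v=proj(c,[559.3,172.1,200]);print(u,v,blob(c,u,v,30,60,0), proj(c,[559.3,172.1,182]))
to((559.3,172.1,183,1.09))"
```

```text
315.8646440726381 199.73340500556426 [([15, 7, 29, 36, 777], [314.2, 194.4])] (np.float64(316.5657930256602), np.float64(190.61194136524705))
now [561.9 163.9 277.9] [-3.141  0.007  1.082] F [-0.8  0.2  0.1] w 85.2 t 12.8
(559.3, 172.1, 183, 1.09) [ 0.022 -0.02   0.316 -0.001  0.004 -0.005]
```

>>> {"name": "move_arm", "arguments": {
  "rows": "0.022 -0.02 0.06 0 0 0 -1;0.022 -0.02 0.15 0 0 0 -1;0.022 -0.02 0.23 0 0 0 -1;0.022 -0.02 0.29 0 0 0 -1;0.022 -0.02 0.314 0 0.004 -0.005 -1;0.022 -0.02 0.314 0 0.004 -0.005 -1;0.022 -0.02 0.314 0 0.004 -0.005 -1"
}}

```text
clock: 13.38
eef_pos: [558.8, 172.3, 183.6]
tool_rot: [-3.14, 0.001, 1.09]
force: [0.1, 0.8, -0.2]
width: 85.4
gripper_force: 0.0
```

>>> {"name": "move_arm", "arguments": {
  "rows": "0 0 0 0 0 0 0;0 0 0 0 0 0 0.5;0 0 0 0 0 0 1;0 0 0 0 0 0 1;0 0 0 0 0 0 1;0 0 0 0 0 0 1;0 0 0 0 0 0 1;0 0 0 0 0 0 1"
}}

```text
clock: 14.05
eef_pos: [558.0, 172.6, 183.1]
tool_rot: [-3.139, 0.002, 1.09]
force: [-1.2, -0.5, 5.4]
width: 15.6
gripper_force: 58.5
```

```bash
python3 - <<'E'
from h import *
p=np.array([596.4,243]);s=read_state();a0=np.arctan2(*(s["eef_pos"][:2]-p)[::-1]);print("a0",a0,np.hypot(*(s["eef_pos"][:2]-p)))
y0=s["tool_rot"][2]
to(*[(*(p+80*np.array([np.cos(a),np.sin(a)])),s["eef_pos"][2],y0+a-a0) for a in np.linspace(a0,-1.137,9)])
E
```

```text
a0 -2.070631418561717 80.21986713528558
now [558.  172.6 183.1] [-3.139e+00  2.000e-03  1.090e+00] F [-1.2 -0.5  5.4] w 15.6 t 14.05
(np.float64(558.0575350803051), np.float64(172.78707110594252), np.float64(183.09158905357614), np.float64(1.090268185976063)) [ 0.001  0.    -0.    -0.001  0.001 -0.   ]
(np.float64(566.4938841547806), np.float64(168.8001062328771), np.float64(183.09158905357614), np.float64(1.2069721132962776)) [ 0.002  0.031 -0.    -0.002  0.001 -0.074]
(np.float64(575.3370866580605), np.float64(165.82258308578898), np.float64(183.09158905357614), np.float64(1.3236760406164922)) [ 0.007  0.062 -0.    -0.002  0.001 -0.149]
(np.float64(584.466836520353), np.float64(163.89500894780394), np.float64(183.09158905357614), np.float64(1.4403799679367069)) [ 0.015  0.092 -0.    -0.002  0.001 -0.223]
(np.float64(593.7589293797538), np.float64(163.04360722256865), np.float64(183.09158905357614), np.float64(1.5570838952569215)) [ 0.027  0.121 -0.    -0.002  0.001 -0.297]
(np.float64(603.0869523025277), np.float64(163.27996068174753), np.float64(183.09158905357614), np.float64(1.673787822577136)) [ 0.042  0.148 -0.    -0.002  0.001 -0.371]
(np.float64(612.3240035495876), np.float64(164.60085388888012), np.float64(183.09158905357614), np.float64(1.7904917498973507)) [ 0.06   0.173 -0.    -0.002  0.001 -0.446]
(np.float64(621.344418992855), np.float64(166.98831694332182), np.float64(183.09158905357614), np.float64(1.9071956772175653)) [ 0.081  0.196 -0.001 -0.002  0.    -0.52 ]
(np.float64(630.0254816947198), np.float64(170.40986994915866), np.float64(183.09158905357614), np.float64(2.02389960453778)) [ 0.105  0.216 -0.001 -0.002  0.    -0.594]
```

The knob is gripped. Now the arc, with the tool turning along with the lever.

>>> {"name": "move_arm", "arguments": {
  "rows": "0.002 0.031 0 0 0 -0.074 1;0.007 0.062 0 0 0 -0.149 1;0.015 0.092 0 0 0 -0.223 1;0.027 0.121 0 0 0 -0.297 1;0.042 0.148 0 0 0 -0.371 1;0.06 0.173 0 0 0 -0.446 1;0.081 0.196 0 0 0 -0.52 1;0.105 0.216 0 0 0 -0.594 1;0.105 0.216 0 0 0 -0.594 1;0.105 0.216 0 0 0 -0.594 1;0.105 0.216 0 0 0 -0.594 1"
}}

```text
clock: 14.97
eef_pos: [630.3, 171.3, 183.1]
tool_rot: [-3.14, -0.002, 2.024]
force: [-0.9, 1.4, 5.8]
width: 15.7
gripper_force: 58.8
```

```bash
python3 -c "
from tab import *
c=cam('wrist'); pickle.dump(c,open('w5.pkl','wb'))
s=read_state();v=s['eef_pos'][:2]-[596.4,243];print(np.hypot(*v),np.arctan2(v[1],v[0]))
to((630,170.4,183,2.02))"
```

```text
79.28325195251635 -1.1297148822940686
now [630.2 171.3 183.1] [-3.140e+00 -2.000e-03  2.024e+00] F [-1.2  0.5  5.7] w 15.9 t 15.02
(630, 170.4, 183, 2.02) [-0.002 -0.002  0.    -0.001 -0.001  0.003]
```

Release with a partial opening, rise, and check.

>>> {"name": "move_arm", "arguments": {
  "rows": "0 0 0 0 0 0 0.3;0 0 0 0 0 0 0;0 0 0 0 0 0 0;0 0 0 0 0 0 0;0 0 -0.06 0 0 0 0;0 0 -0.15 0 0 0 0;0 0 -0.27 0 0 0 0;-0.1 0 -0.4 0 0 0.1 0;-0.2 0 -0.5 0 0 0.2 0;-0.25 0 -0.6 0 0 0.3 0;-0.25 0 -0.6 0 0 0.3 0;-0.25 0 -0.6 0 0 0.3 0"
}}

```text
clock: 16.02
eef_pos: [664.7, 101.6, 364.6]
tool_rot: [3.14, 0.0, 1.546]
force: [-0.3, 1.3, -1.3]
width: 42.7
gripper_force: 0.0
```

>>> {"name": "move_arm", "arguments": {
  "rows": "0 0 0 0 0 0 0;0 0 0 0 0 0 0;0 0 0 0 0 0 0"
}}

```text
clock: 16.27
eef_pos: [662.2, 104.0, 360.6]
tool_rot: [-3.135, 0.001, 1.556]
force: [0.1, -0.4, -0.2]
width: 42.8
gripper_force: 0.0
```

```bash
python3 - <<'E'
from tab import *
to((600,100,360,1.57))
c=cam('wrist');pickle.dump(c,open('w6.pkl','wb'))
for n,p in [("knob",(630,170.4,200)),("tip",(638,152.4,156)),("hub",(596.2,242.4,165)),("screw",(643.9,141.7,168))]: print(n,np.round(proj(c,p),1))
u,v=proj(c,(630,170.4,195));print(blob(c,u,v,25,60,0))
x,y=int(u)-80,max(int(v)-140,0)
t=cam("top")
a=cv2.resize(c["img"][y:y+200,x:x+200][:,:,::-1],(590,590),interpolation=2)
cv2.imwrite("pics/w6.png",a);print(x,y)
cv2.imwrite("pics/all6.png",c["img"][:,:,::-1])
E
```

```text
now [662.2 104.  360.6] [-3.135e+00  1.000e-03  1.556e+00] F [ 0.1 -0.4 -0.2] w 42.8 t 16.27
(600, 100, 360, 1.57) [-0.017 -0.207  0.003 -0.004  0.    -0.009]
knob [284.8  94.3]
tip [299.8 111.9]
hub [245.8   5.9]
screw [305.8 125.1]
[([18, 15, 21, 22, 71], [290.5, 96.6])]
205 0
```

View pics/w6.png

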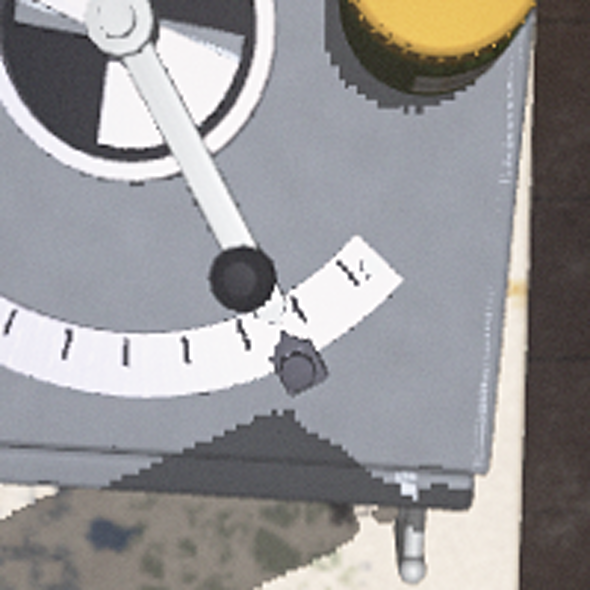

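The lever's nose is near the tab pointer: hub (118,20), knob (242,278), pointer (284,331) in the crop. I'll quantify the remaining error.

```bash
python3 - <<'E'
from tab import *
c=pickle.load(open('w6.pkl','rb'));p=np.array([596.3,242.8])
az=lambda q:(np.hypot(*(q[:2]-p)).round(1),np.arctan2(q[1]-p[1],q[0]-p[0]).round(3))
for th in(75,90,110):print(blob(c,287,94,18,th,0))
px=lambda a,b:(205+(a+.5)/2.95-.5,(b+.5)/2.95-.5)
for n,a,z in [("knobtop",px(242,280),200),("knobmid",px(242,279),190),("tip",px(284,331),156),("screw",px(299,369),168),("hub",px(118,22),165)]:
    q=plane(c,*a,z);print(n,np.round(a,1),q.round(1),az(q))
# lever bar: bright pixels across rows
g=c["img"].astype(int)
for v in (35,45,55,65,72): print(v,g[v,248:295].min(1).tolist())
print("nose")
for v in range(98,118):print(v,g[v,288:312].min(1).tolist())
E
```

```text
[([7, 8, 23, 22, 288], [287.3, 94.2])]
[([7, 8, 23, 22, 378], [286.9, 94.2])]
[([7, 7, 23, 23, 398], [286.9, 94.0])]
knobtop [286.7  94.6] [631.5 170.1 200. ] (np.float64(80.7), np.float64(-1.12))
knobmid [286.7  94.2] [630.4 170.  190. ] (np.float64(80.4), np.float64(-1.133))
tip [300.9 111.9] [639.  152.4 156. ] (np.float64(100.0), np.float64(-1.129))
screw [306.  124.8] [644.1 142.  168. ] (np.float64(111.6), np.float64(-1.128))
hub [244.7   7.1] [595.1 241.5 165. ] (np.float64(1.8), np.float64(-2.293))
35 [244, 246, 245, 246, 246, 250, 175, 217, 230, 229, 228, 232, 232, 232, 231, 236, 238, 242, 219, 150, 251, 247, 245, 245, 245, 245, 245, 246, 246, 251, 237, 86, 52, 75, 70, 67, 159, 239, 247, 246, 245, 248, 251, 189, 110, 151, 159]
45 [246, 245, 245, 245, 245, 246, 246, 246, 246, 246, 248, 191, 206, 232, 231, 230, 229, 234, 233, 235, 235, 239, 242, 237, 157, 59, 84, 166, 239, 251, 246, 246, 244, 247, 249, 246, 182, 115, 150, 156, 158, 156, 155, 158, 156, 157, 155]
55 [212, 218, 215, 222, 231, 231, 234, 245, 245, 251, 250, 249, 249, 248, 247, 247, 238, 193, 229, 231, 232, 233, 234
[... 2320 characters left out ...]
 246, 245, 246, 247, 247, 255, 94, 93, 255, 251, 248, 248, 248, 247, 247, 247, 247, 246]
113 [134, 253, 248, 246, 247, 247, 246, 246, 246, 247, 249, 255, 106, 88, 109, 212, 210, 252, 252, 249, 250, 247, 249, 246]
114 [157, 252, 251, 248, 245, 246, 246, 246, 247, 246, 249, 255, 97, 110, 109, 109, 89, 81, 210, 210, 251, 205, 249, 248]
115 [59, 111, 253, 248, 247, 247, 246, 246, 247, 248, 253, 231, 100, 110, 112, 111, 117, 109, 91, 90, 59, 80, 149, 254]
116 [87, 80, 255, 248, 247, 247, 247, 246, 247, 250, 252, 137, 106, 109, 110, 111, 118, 113, 113, 107, 109, 113, 80, 254]
117 [105, 58, 254, 248, 246, 246, 246, 246, 248, 255, 118, 101, 106, 111, 116, 114, 116, 115, 127, 125, 116, 110, 104, 145]
```

The extrapolated lever axis meets the pointer tip within about half a pixel. The door is parallel to the front and home, and the arm is clear. Handing in.

```bash
python3 -c "
from cell import *
print(finish_job())"
```

```text
the job is handed in; nothing more can be done
None
```

I moved the white jar to a clear spot on the table where it stands upright, pushed the door home until it stopped hard past its catch, and set the vent lever to the tab (within about 0.01 rad by camera); the job is handed in at about 16 s.

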